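# Shut the tagged gas valve under the sliding cover

### The job

Push the sliding cover of the gas valve box all the way across to its stop, so that the two valves under it lie open to view. Then push the lever that carries the round tag fully shut, clockwise until it lies square across its pipe and meets its stop. Leave the other lever open as it is and everything else where it lies, and finish with the hand clear.

Things in the scene. Friction and masses are not known exactly. Their poses are not given: they have to be found in the camera images.
- valve_box: Fixed grey steel box 280 (its x) x 300 (y) x 85 mm high, plus a 55 mm wide shelf on its +x side; origin: centre of the underside of the 280 x 300 part, yaw within 0.25 rad of 0. Its -y half is an open bay (inside x -135..135, y -145..-5, floor 6 mm up) under the cover; its +y half a closed deck. Cover guides along its x edges rise to 96 mm. The bay holds two valves, pipes along the box's y.
- cover (a joint): Slide of the flat steel cover (256 x 145 x 5 mm, top face 91.5 mm above the table) along the box's +y: 0 = bay shut, 0.14 m = end stop, bay open, cover over the deck. Starts at 0 to 0.03. Stays where it is left; takes about 3 N. Cannot be lifted off.
- cover_lip (a point): Middle of the top edge of the cover's upstanding lip, 113.5 mm above the table. The lip is 5 mm thick, 110 mm long along the box's x and stands 22 mm above the cover, at the cover's -y end; push it towards the box's +y. It moves with the cover.
- tag_lever (a joint): Angle of the tagged lever about its upright pivot: 0 = open, pointing along the box's -y, in line with its pipe; grows clockwise from above; 1.571 rad = shut, at its stop, pointing along the box's -x. Starts at 0 to 0.3. Stays where it is left; takes about 0.1 N m (2 to 3 N at the tag).
- tag_tip (a point): Centre of the round tag, 66 mm above the table: a flat steel disc 34 mm across, 8 mm thick (60 to 68 mm above the table), small dark rivet on top, at the end of a steel bar 16 mm wide, 6 mm thick, 60 mm long from the pivot; disc centre 50 mm from the pivot. Moves with the lever.
- tag_pivot (a point): On the tagged lever's pivot axis, 68 mm above the table; a brass valve body below (34 mm across, up to 54 mm above the table). In the box frame about y = -45 mm and x = -55 or +55 mm: either valve may be the nearer one, the other valve has the other place.
- plain_lever (a joint): Angle of the other lever, the same bar (16 x 60 x 6 mm) on the same kind of valve but without a tag disc; same meaning of values. Starts open between 0 and 0.3 and is to be left as it is.
- plain_tip (a point): On the other lever's bar, 50 mm from its pivot, 66 mm above the table.
- coupling: Loose brass coupling, a ring 34 mm across and 30 mm high standing on the far shelf of the valve box. Origin: centre of its underside. Leave it.
- coupon_a: Loose welded steel plate 110 x 55 x 8 mm (11 mm over the beads), flat on the table near the box's -y side. Origin: centre of its underside. Leave it.
- coupon_b: Another such plate, farther to the right on the table. Leave it.
- tube_offcut: Loose steel tube offcut 42 mm across and 45 mm high, standing on the table near the box's -y side. Origin: centre of its underside. Leave it.
- hammer: Loose hammer lying on the table to the left, 260 mm long. Leave it.
- brush: Loose brush lying on the table to the right, 200 mm long. Leave it.
- spray_can: Loose aluminium spray can 60 mm across, 170 mm high, standing on the left. Origin: centre of its underside. Leave it.

How it is judged:
By the outcome, as a careful person would: the job done as asked, in the order asked, and still so for the second after the job is handed in, with the robot touching nothing.
It also fails if it takes over 51 s, if anything falls off the work surface, if the arm or the gripper's body presses on something with over 40 N, if the wrist force passes 120 N, or if a joint passes its speed limit or range.

### The arm

A 6-joint arm with a two-finger parallel gripper is mounted at the origin on the work surface. World frame = base frame: x ahead of the robot, y to its left, z up, the work surface at z = 0. Lengths are in mm, angles in rad, forces in N, time in s.
With the tool pointing down it reaches from about 350 to 775 mm from the base axis. Payload 7.3 kg.
Tool frame: the origin (TCP) lies at the very end of the fingers, on their centre line; the grasp point (between the pads) lies 19 mm behind it; x points along the fingers, z is the direction in which the jaws open and shut, and the axes are right-handed (so a half turn about x gives the same grasp; the last joint's range is limited). The gripper opens to 92 mm and grips with 3 to 60 N. Pads are 19 mm wide; open, the fingers measure 130 mm over their backs; the gripper's body (75 mm by 190 mm) begins 47 mm behind the grasp point.
Start: joints at [-1.406, 0.342, 1.524, -0, 1.275, -0.146], TCP at [160.578, -499.86, 226.741] pointing down, gripper open.
Joint ranges: [-2.53, 2.53], [-0.77, 2.02], [0.04, 2.7], [-1, 4.14], [0.28, 2.66], [-3.11, 3.11]. Speed limits (rad/s): [2.57, 2.57, 3.14, 3.14, 3.14, 3.14].

### API

Orientations are given as [roll, pitch, yaw] about the fixed x, y, z axes, in that order (R = Rz(yaw) Ry(pitch) Rx(roll)).
In Python, from plant import * gives the robot as it stands.
- The arm moves only by the tool carry_out, never from a script. Its argument "rows" is a list of rows, each a list of 4 numbers: the shift along the world's x, y, z in mm, then the turn about the world's z in degrees. In form: [[x, y, z, twist], ...]. A call has 1 to 20 rows; each row is the pose to reach, as a shift and turn from the pose measured when the call began; what a row does not reach only later rows make up. A row lasts 1/12 s, in which the tool goes at most 41.7 mm and 7.16 degrees, less where a joint would pass 70% of its speed; a pose out of reach is approached as far as the arm can. A call with a gripper value outside its range is refused whole. "hand" is the finger opening in mm, from 0 to 91.8, set as the call begins (left out, the last holds). The fingers move at their own pace and stop on an object; the grip force is fixed at half the most. Time passes only in rows, so rows that repeat a pose let the fingers close. It gives the time, the measured TCP pose, the force and the opening at its end, in the units of the state.
- get_obs(): the state, without advancing time (a new reading comes with each control period).
- capture(name): name is "side" or "top"; returns the picture (480x640x3 uint8, red, green, blue); there is no depth.
- camera_info(name): a dict with "camera_matrix" (3x3 intrinsics, pixels), "dist" ([k1, k2, p1, p2, k3] as OpenCV has them; the pictures are not rectified), "pose" (4x4, takes a point from camera to world coordinates). Camera axes: x right, y down, z forward; pixel columns grow to the right and rows downward; lengths in mm; the calibration is good to about 2 mm. A picture is of the moment at which its call begins. camera_info takes no time and is no camera call.
- close_job(): hands the job in, once; it reports no verdict.
The state is a dict: "time": time; "joint_positions": joint angles; "dq": joint speeds; "tau": joint torques, N m; "tool_pos": TCP position; "tcp_rot": TCP orientation; "contact_force": force on the tool from outside, world axes, zero at the start; "moment": the same for the moment, N m; "grip_width": finger opening in mm.
Only numpy, scipy, OpenCV 4.12 (cv2) and the standard library are available. Lean on these libraries where they do the work, as an engineer would, in place of code of your own. Each camera call takes 0.05 s, during which the arm holds its last target. There are 200 camera calls.

## Working session

There is one attempt and no reset: what is moved stays moved. The work goes in short steps, Python scripts to look and compute and a tool call to move; the robot and the scene stay as the last step left them, time stands still between calls to the robot, and variables do not carry over. Pictures are saved under pics/ and viewed, about 8 in all and at most 12, crops included, and the job is handed in when it is done.

Besides the shell and the picture viewer there is one more tool, called after "Request:" by a JSON object that holds its "fn" and its "kwargs". carry_out: Moves the arm, as the interface text tells. Its arguments: {"type":"object","properties":{"rows":{"type":"array"},"hand":{"type":"number"}},"required":["rows"]}

```bash
mkdir -p pics; python3 - <<'E'
from plant import *
import cv2
for n in("top","side"):
    cv2.imwrite(f"pics/{n}0.png",cv2.cvtColor(capture(n),cv2.COLOR_RGB2BGR)); i=camera_info(n); print(n,i)
o=get_obs();print(o)
E
```

```text
top {'camera_matrix': array([[466.39581495,   0.        , 326.92377865],
       [  0.        , 466.39581495, 239.50540906],
       [  0.        ,   0.        ,   1.        ]]), 'dist': array([-0.10786784,  0.        ,  0.        ,  0.        ,  0.        ]), 'pose': array([[ 2.73389920e-03, -9.91400428e-01,  1.30834693e-01,
         4.24707656e+02],
       [-9.99937673e-01, -4.12650181e-03, -1.03740592e-02,
         1.56772996e+01],
       [ 1.08247364e-02, -1.30798177e-01, -9.91349919e-01,
         1.19550612e+03],
       [ 0.00000000e+00,  0.00000000e+00,  0.00000000e+00,
         1.00000000e+00]])}
side {'camera_matrix': array([[538.77549861,   0.        , 319.2804553 ],
       [  0.        , 538.77549861, 237.27204054],
       [  0.        ,   0.        ,   1.        ]]), 'dist': array([-0.03324357,  0.        ,  0.        ,  0.        ,  0.        ]), 'pose': array([[ 9.29891792e-01, -2.95743300e-01,  2.18717067e-01,
         2.68250220e+02],
       [-3.67323775e-01, -7.15328412e-01,  5.94456481e-01,
        -7.58777622e+02],
       [-1.93519890e-02, -6.33120181e-01, -7.73811565e-01,
         1.08424722e+03],
       [ 0.00000000e+00,  0.00000000e+00,  0.00000000e+00,
         1.00000000e+00]])}
{'time': 0.1, 'joint_positions': array([-1.40597679e+00,  3.42657298e-01,  1.52489747e+00, -1.56475665e-05,
        1.27537437e+00, -1.46037669e-01]), 'dq': array([-0.00027761,  0.00038059, -0.00306569,  0.0022946 , -0.00050363,
       -0.00136856]), 'tau': array([ 1.78805050e-03, -4.32003558e+01, -2.44694084e+01,  7.18938396e-02,
        5.26108558e-02, -5.86471697e-05]), 'tool_pos': array([ 160.52490452, -499.49456713,  226.12062494]), 'tcp_rot': array([3.00675068, 1.56945975, 1.74681613]), 'contact_force': array([0.27056725, 0.59857531, 0.41786743]), 'moment': array([ 0.00974671, -0.00160743, -0.02260074]), 'grip_width': 91.86417134633649}
```

View pics/top0.png

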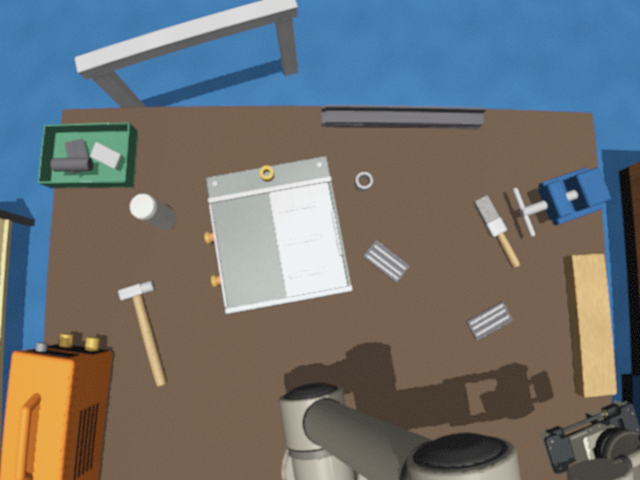

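View pics/side0.png

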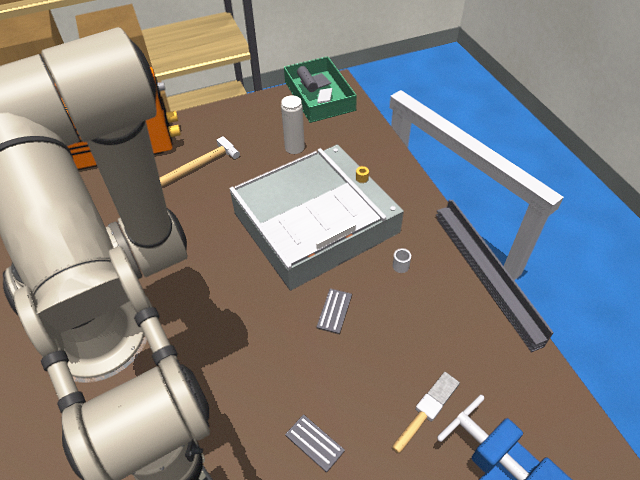

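Top view: box with its shelf (coupling at 267,173) at the top, deck to the left, white cover on the right half, coupon and tube to the right of it. I'll enlarge the box for measuring.

```bash
cat > h.py <<'E'
from plant import *
import cv2, numpy as np
def ray(n,uv,z):
    i=camera_info(n);p=cv2.undistortPoints(np.array([[uv]],float),i['camera_matrix'],i['dist'])[0,0]
    T=i['pose'];d=T[:3,:3]@[p[0],p[1],1];return T[:3,3]+d*(z-T[2,3])/d[2]
def proj(n,P):
    i=camera_info(n);T=np.linalg.inv(i['pose']);r,_=cv2.Rodrigues(T[:3,:3])
    return cv2.projectPoints(np.array(P,float).reshape(-1,1,3),r,T[:3,3],i['camera_matrix'],i['dist'])[0][:,0]
def crop(img,x0,y0,w,h,s,f):
    c=cv2.resize(img[y0:y0+h,x0:x0+w],None,fx=s,fy=s,interpolation=cv2.INTER_CUBIC)
    cv2.imwrite(f,c)
E
python3 - <<'E'
from h import *
a=cv2.imread('pics/top0.png');b=cv2.imread('pics/side0.png')
crop(a,195,145,165,175,3,'pics/a.png');A=cv2.imread('pics/a.png')
crop(b,225,140,185,150,3,'pics/b.png');
E
```

```text
(no output)
```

View pics/a.png

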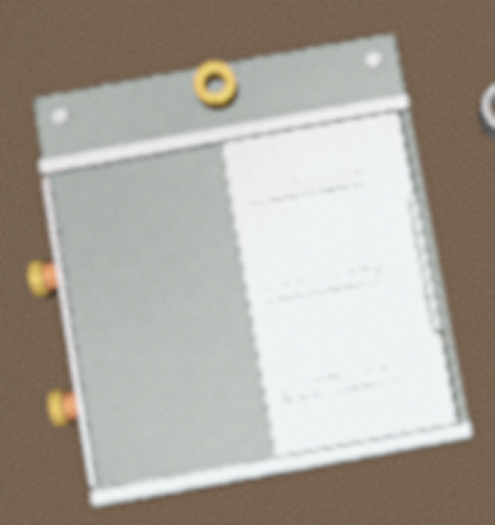

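View pics/b.png

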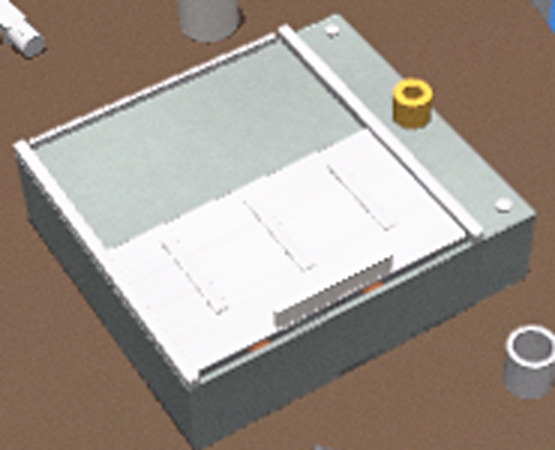

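```bash
cat > fit.py <<'E'
from h import *
from scipy.optimize import least_squares
a=lambda u,v:(195+u/3,145+v/3)
b=lambda u,v:(225+u/3,140+v/3)
obs=[('top',a(92,505),(-140,150,96)),('top',a(472,436),(-140,-150,96)),('top',a(38,163),(140,150,96)),('top',a(410,97),(140,-150,96)),
('side',b(15,147),(-140,150,96)),('side',b(283,24),(140,150,96)),('side',b(483,236),(140,-150,96)),('side',b(193,382),(-140,-150,96)),('side',b(196,449),(-140,-150,0))]
def W(p,q):
    c,s=np.cos(p[2]),np.sin(p[2]);return (p[0]+c*q[0]-s*q[1],p[1]+s*q[0]+c*q[1],q[2])
f=lambda p:np.concatenate([proj(n,[W(p,q)])[0]-uv for n,uv,q in obs])
r=least_squares(f,[500,100,.1],x_scale=[10,10,.1]);P=r.x
def inv(w):
    c,s=np.cos(P[2]),np.sin(P[2]);d=np.array(w)[:2]-P[:2];return np.array([c*d[0]+s*d[1],-s*d[0]+c*d[1]])
E
python3 - <<'E'
from fit import *
print(P,r.fun.reshape(-1,2).round(1).tolist())
for uv in [(275,315),(391,256)]: print('lip',inv(ray('side',b(*uv),113.5)))
for uv in [(413,195),(437,333)]: print('lip top',inv(ray('top',a(*uv),113.5)))
for uv in [(224,143),(273,456)]: print('cover +y edge',inv(ray('top',a(*uv),91.5)))
print('coupling',ray('top',a(215,83),115))
for y in(-150,-7,-70): print(y, W(P,(0,y,0)))
print(get_obs()['time'])
E
```

```text
[5.58259512e+02 1.18116543e+02 1.87476234e-01] [[0.6, 0.7], [-0.2, 0.4], [0.5, -0.5], [-1.5, -0.7], [-0.7, -0.3], [1.7, 0.4], [1.0, -1.7], [-1.6, 0.4], [0.0, 1.6]]
lip [ -57.11321258 -142.06867653]
lip [  51.16715021 -141.82543347]
lip top [  54.48815948 -139.73495949]
lip top [ -56.071882   -137.86355573]
cover +y edge [128.5220414    1.14093772]
cover +y edge [-125.89230817    5.49620744]
coupling [727.72964326 148.73529352 115.        ]
-150 (np.float64(586.216504302188), np.float64(-29.255118028394293), 0)
-7 (np.float64(559.5641718674425), np.float64(111.2391992082392), 0)
-70 (np.float64(571.3061085344982), np.float64(49.343101404687374), 0)
0.1
```

```bash
python3 - <<'E'
from fit import *
from scipy.spatial.transform import Rotation as R
o=get_obs();M=R.from_euler('xyz',o['tcp_rot']).as_matrix();print(M.round(3))
j=M[:,2];print('jaw yaw deg',np.degrees(np.arctan2(j[1],j[0])),'box yaw',np.degrees(P[2]))
print(W(P,(0,-175,0)))
E
```

```text
[[-0.     0.952  0.306]
 [ 0.001  0.306 -0.952]
 [-1.     0.    -0.001]]
jaw yaw deg -72.18892567630283 box yaw 10.74159695829912
(np.float64(590.876002979591), np.float64(-53.817061601232325), 0)
```

Request:
{"fn": "carry_out", "kwargs": {"rows": [[27,28,0,5],[54,56,0,10],[81,84,0,15],[108,112,0,21],[135,140,0,26],[162,168,0,31],[189,196,0,36],[216,224,0,41],[243,252,0,47],[270,280,0,52],[297,308,0,57],[324,336,0,62],[351,364,0,68],[378,392,0,73],[405,420,-20,78],[430,446,-40,83],[430,446,-60,83],[430,446,-60,83],[430,446,-60,83]], "hand": 0}}

```text
time: 1.68
tool_pos: [589.5, -53.2, 164.9]
tcp_rot: [2.862, 1.566, 3.051]
contact_force: [0.5, -0.2, 0.7]
grip_width: 0.3
```

Request:
{"fn": "carry_out", "kwargs": {"rows": [[0,0,-30,0],[0,0,-64,0],[0,0,-64,0],[-2,10,-64,0],[-4,19,-64,0],[-5,29,-64,0],[-7,39,-64,0],[-9,49,-64,0],[-11,59,-64,0],[-13,69,-64,0],[-15,79,-64,0],[-17,88,-64,0],[-19,98,-64,0],[-20,108,-64,0],[-22,118,-64,0],[-24,128,-64,0],[-25,133,-64,0],[-26,137,-64,0],[-26,137,-64,0]]}}

```text
time: 3.27
tool_pos: [563.0, 84.9, 100.6]
tcp_rot: [2.775, 1.564, 2.965]
contact_force: [-0.3, -0.4, 0.5]
grip_width: 0.6
```

Request:
{"fn": "carry_out", "kwargs": {"rows": [[-1,4,0,0],[-2,8,0,0],[-2,12,0,0],[-3,15,0,0],[-3,18,0,0]]}}

```text
time: 3.68
tool_pos: [560.2, 99.2, 100.6]
tcp_rot: [-2.545, 1.562, -2.354]
contact_force: [1.0, -30.2, 1.6]
grip_width: 0.7
```

```bash
python3 - <<'E'
from fit import *
o=get_obs();print(o['tool_pos'],inv(o['tool_pos']),o['contact_force'])
im=cv2.cvtColor(capture('side'),cv2.COLOR_RGB2BGR);cv2.imwrite('pics/side1.png',im);crop(im,195,100,230,190,3,'pics/s1.png')
E
```

```text
[560.19205239  99.16997847 100.5653975 ] [ -1.63258208 -18.97476509] [  0.95939953 -30.15633      1.58523637]
```

View pics/s1.png

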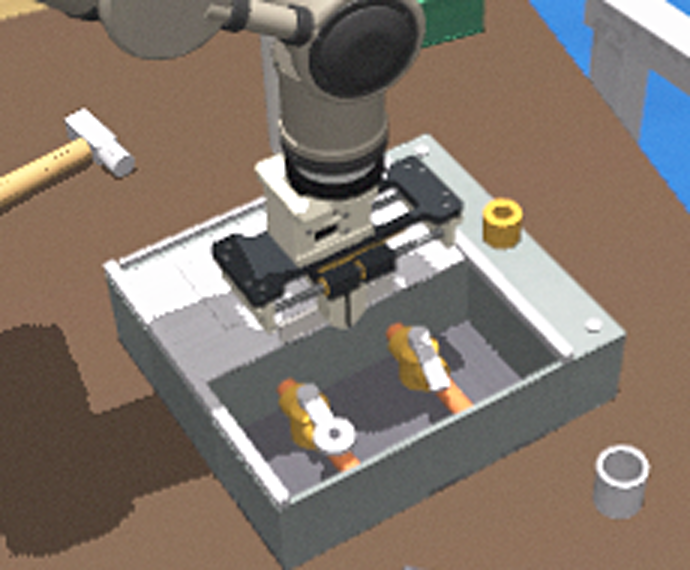

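The cover met its stop at about 30 N. The tagged lever is the nearer valve (box x = -55). Tag disc is at crop (334,435).

Request:
{"fn": "carry_out", "kwargs": {"rows": [[2,-15,0,0],[4,-20,20,0],[6,-30,60,0],[10,-70,100,0],[17,-110,120,0],[24,-150,120,0],[31,-185,120,0],[38,-220,120,0],[38,-220,120,0],[38,-220,120,0]]}}

```text
time: 4.57
tool_pos: [597.9, -122.9, 219.8]
tcp_rot: [-2.703, 1.561, -2.516]
contact_force: [0.2, 0.5, -0.1]
grip_width: 0.7
```

```bash
python3 - <<'E'
from fit import *
o=get_obs();print(o['tool_pos'],inv(o['tool_pos']),o['contact_force'],o['time'])
t=cv2.cvtColor(capture('top'),cv2.COLOR_RGB2BGR);s=cv2.cvtColor(capture('side'),cv2.COLOR_RGB2BGR)
crop(t,200,150,160,170,3,'pics/t.png');crop(s,225,140,185,150,3,'pics/s.png')
A=cv2.imread('pics/t.png');B=cv2.imread('pics/s.png');h=max(A.shape[0],B.shape[0])
p=lambda m:cv2.copyMakeBorder(m,0,h-m.shape[0],0,0,0)
cv2.imwrite('pics/ts.png',cv2.hconcat([p(A)[:,:],p(B)])[:,:1035]);
cv2.imwrite('pics/t4.png',cv2.resize(t[170:310,270:360],None,fx=4,fy=4,interpolation=cv2.INTER_CUBIC))
cv2.imwrite('pics/s4.png',cv2.resize(s[190:290,270:400],None,fx=4,fy=4,interpolation=cv2.INTER_CUBIC))
A=cv2.imread('pics/t4.png');B=cv2.imread('pics/s4.png')
B=cv2.resize(s[195:290,285:394],None,fx=4,fy=4,interpolation=cv2.INTER_CUBIC);B=cv2.copyMakeBorder(B,0,560-B.shape[0],0,0,0)
cv2.imwrite('pics/c.png',cv2.hconcat([A,B]));print(A.shape,B.shape)
E
```

```text
[ 597.92003851 -122.89896616  219.82387006] [  -5.95487359 -244.18430064] [ 0.2274204   0.53328822 -0.1144518 ] 4.5667
(560, 360, 3) (560, 436, 3)
```

View pics/c.png

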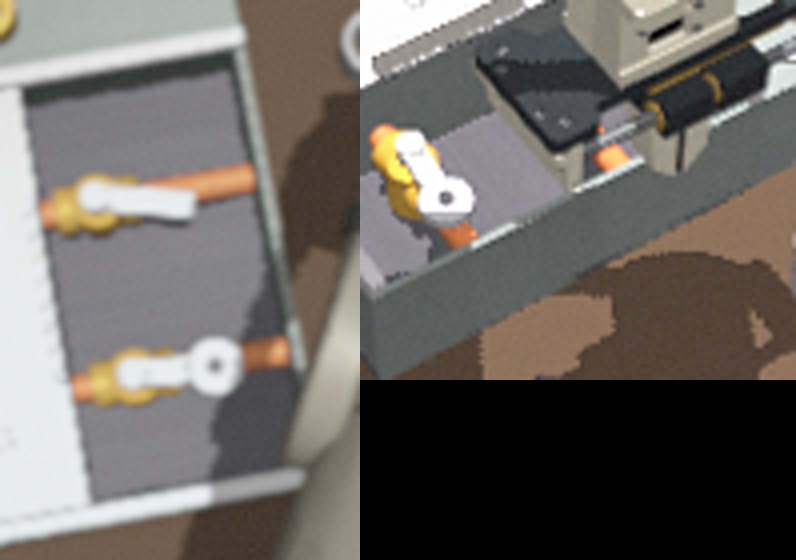

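Both valves are open to view. Top crop (4x, origin 270,170): tag rivet (214,366), tagged pivot (130,374), plain bar end (195,206), plain pivot (95,194). Side crop (4x, origin 285,195): rivet (446-360=86,198).

```bash
cat > plan.py <<'E'
from fit import *
a4=lambda u,v:(270+u/4,170+v/4)
tip=inv(ray('top',a4(214,366),68));piv=inv(ray('top',a4(130,374),69))
tip2=inv(ray('side',(285+86/4,195+198/4),68))
pl=inv(ray('top',a4(195,206),68));pp=inv(ray('top',a4(95,194),69))
E
python3 - <<'E'
from plan import *
for n,v in dict(tip=tip,tip2=tip2,piv=piv,pl=pl,pp=pp).items(): print(n,v.round(1))
d=tip-piv;th0=np.arctan2(-d[0],-d[1]);print('th0',th0,np.hypot(*d))
t=(tip+tip2)/2;pv=np.array([-55,-45]);
d=t-pv;th0=np.arctan2(-d[0],-d[1]);print('th0',th0,np.hypot(*d))
print(get_obs()['tool_pos'])
for th in [th0]+list(np.linspace(th0,1.571,9)):
    u=np.array([-np.sin(th),-np.cos(th)]);n=np.array([-np.cos(th),np.sin(th)])
    k=(th-th0)/(1.571-th0)
    c=pv+50*u-17*n+[19-9*k,-9.5+4*(1-k)];print(round(th,2),c.round(1),np.round(W(P,(*c,57)),1))
E
```

```text
tip [-57.7 -97. ]
tip2 [-58.5 -96.1]
piv [-53.2 -46.2]
pl [  41.1 -103.6]
pp [ 59.4 -44.6]
th0 0.08666693735988812 51.0662512568499
th0 0.05950673369780555 51.685645370624734
[ 597.74432725 -119.95594873  220.00529936]
0.06 [ -22.  -101.4] [555.5  14.4  57. ]
0.06 [ -22.  -101.4] [555.5  14.4  57. ]
0.25 [ -32.9 -103.6] [545.2  10.1  57. ]
0.44 [ -44. -104.] [534.4   7.7  57. ]
0.63 [ -54.9 -102.5] [523.4   7.2  57. ]
0.82 [-65.2 -99.2] [512.6   8.5  57. ]
1.0 [-74.7 -94.2] [502.4  11.7  57. ]
1.19 [-83.  -87.7] [493.1  16.5  57. ]
1.38 [-89.8 -80.1] [485.   22.7  57. ]
1.57 [-95.  -71.5] [478.2  30.2  57. ]
```

Request:
{"fn": "carry_out", "kwargs": {"rows": [[-6,35,0,0],[-13,70,-20,0],[-19,105,-50,0],[-26,141,-80,0],[-26,141,-100,0],[-26,141,-100,0],[-26,141,-115,0],[-26,141,-130,0],[-26,141,-145,0],[-26,141,-156,0],[-26,141,-163,0],[-26,141,-163,0],[-26,141,-163,0]]}}

```text
time: 5.75
tool_pos: [572.1, 21.0, 57.6]
tcp_rot: [-2.726, 1.562, -2.535]
contact_force: [-0.1, 0.4, 0.9]
grip_width: 0.2
```

Request:
{"fn": "carry_out", "kwargs": {"rows": [[-8,-3,0,0],[-16,-7,0,0],[-22,-9,0,0],[-27,-11,0,0],[-33,-12,0,0],[-38,-13,0,0],[-44,-14,0,0],[-49,-14,0,0],[-54,-13,0,0],[-59,-12,0,0],[-65,-11,0,0],[-70,-9,0,0],[-75,-7,0,0],[-79,-4,0,0],[-83,-1,0,0],[-87,2,0,0],[-87,2,0,0]]}}

```text
time: 7.17
tool_pos: [483.5, 23.6, 57.3]
tcp_rot: [-2.871, 1.56, -2.68]
contact_force: [-0.4, 0.3, -0.4]
grip_width: 0.7
```

Request:
{"fn": "carry_out", "kwargs": {"rows": [[-3,3,0,0],[-5,6,0,0],[-6,8,0,0],[-6,10,0,0],[-6,12,0,0]]}}

```text
time: 7.58
tool_pos: [479.0, 29.8, 57.4]
tcp_rot: [-2.197, 1.554, -2.002]
contact_force: [3.6, -44.1, -2.6]
grip_width: 0.5
```

```bash
python3 - <<'E'
from fit import *
o=get_obs();print(inv(o['tool_pos']),o['contact_force'])
s=cv2.cvtColor(capture('side'),cv2.COLOR_RGB2BGR)
crop(s,225,160,165,130,4,'pics/s2.png')
E
```

```text
[-94.29545114 -72.03652142] [  3.63231216 -44.12136187  -2.64358621]
```

View pics/s2.png

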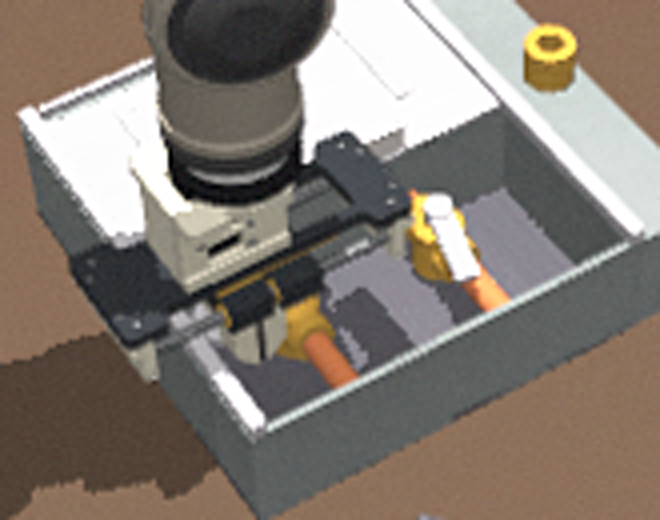

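Request:
{"fn": "carry_out", "kwargs": {"rows": [[2,-8,0,0],[3,-16,0,0],[4,-20,0,0],[4,-20,30,0],[4,-20,65,0],[4,-20,100,0],[4,-20,130,0],[4,-50,150,0],[4,-90,160,0],[4,-130,160,0],[4,-170,160,0],[4,-210,160,0],[4,-250,160,0],[4,-290,160,0],[4,-290,160,0],[4,-290,160,0],[4,-290,160,0]]}}

```text
time: 9.05
tool_pos: [482.7, -259.2, 216.9]
tcp_rot: [-2.307, 1.555, -2.112]
contact_force: [-0.8, 0.0, -0.1]
grip_width: 0.5
```

```bash
python3 - <<'E'
from fit import *
o=get_obs();print(o['tool_pos'],o['contact_force'],o['time'])
t=cv2.cvtColor(capture('top'),cv2.COLOR_RGB2BGR);s=cv2.cvtColor(capture('side'),cv2.COLOR_RGB2BGR)
A=cv2.resize(t[150:320,200:380],(540,510),interpolation=cv2.INTER_CUBIC)
cv2.imwrite('pics/t3.png',A);cv2.imwrite('pics/side3.png',s)
E
```

```text
[ 482.74301659 -259.24770175  216.90609553] [-0.78135953  0.01582008 -0.09175977] 9.05
```

View pics/t3.png

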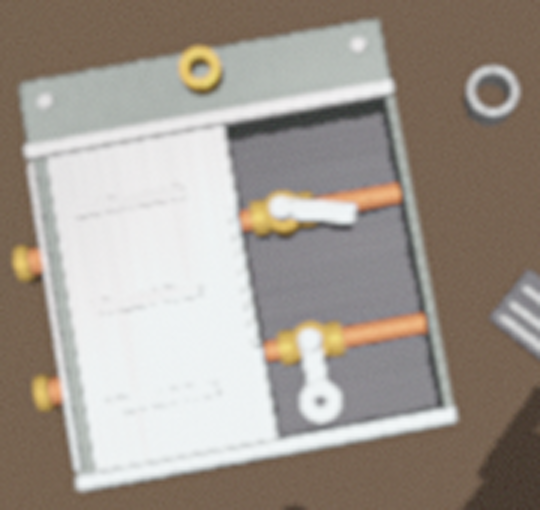

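View pics/side3.png

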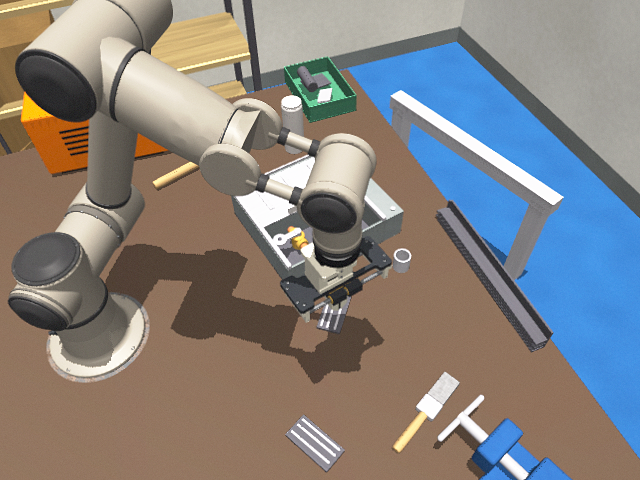

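```bash
python3 - <<'E'
from fit import *
q=lambda u,v,z:inv(ray('top',(200+u/3,150+v/3),z))
t,p=q(320,402,68),q(309,338,69);d=t-p;print(t,p,np.arctan2(-d[0],-d[1]))
a_,b_=q(282,207,69),q(355,214,68);d=b_-a_;print('plain',np.arctan2(-d[0],-d[1]))
for uv in[(48,158),(95,470)]:print('cover+y',q(*uv,91.5))
for uv in[(228,128),(278,440)]:print('lip',q(*uv,100))
E
```

```text
[-103.72635385  -47.2070347 ] [-51.46401308 -47.71516872] 1.580518777145856
plain 0.27735692697013764
cover+y [128.2107638  133.51977327]
cover+y [-125.17720597  135.51008753]
lip [123.57254802 -14.44545583]
lip [-128.14402198  -10.58200885]
```

```bash
python3 -c "
from plant import *
print(close_job())"
```

```text
the job is handed in; nothing more can be done
None
```

The cover is fully open and the tagged lever is shut. I handed the job in at about 9 s on the robot's clock, with the hand clear (TCP at z 217 mm, contact force under 1 N).

- **Cover:** I pushed the lip with closed fingers until the cover met its stop, where the force rose from about 0 to 30 N. The last top picture shows both valves in view. The cover's far edge measured 133.5–135.5 mm in the box frame. If the 145 mm cover is centred over the bay when shut, the stop should put that edge at about 137 mm. The tagged pivot read about 2.7 mm low in the same direction, so I put the gap down to calibration error rather than a cover short of its stop.
- **Tagged lever:** I swung the nearer lever (box x = -55) clockwise by the edge of its disc until it met its stop. The fingertips read 44 N there, against the 2–3 N it takes to turn. The fingers were where the geometry puts the stop, and the last picture gave 1.58 rad against 1.571 for shut. The brief sets a 40 N limit for the arm or gripper body. This press was with the fingertips, and the wrist limit is 120 N.
- **Everything else:** The other lever was not touched and measured about 0.28 rad, inside its starting range. The coupling, coupons, tube, brush and can looked undisturbed. The arm hid part of the hammer in the last side view, but nothing went near it.

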